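# Set the plunge stop of a homogeniser stand

### The job

Set the plunge stop of the homogeniser stand: with the T-handled driver from the rack, turn the slotted brass stop screw clockwise until its rubber buffer just bears on the setting block below it (squeezed by a millimetre or two), so that the block would drag but is not jammed. Turn the screw with the driver only, leave the block standing where it is, and put the driver back upright in the hole it came from without disturbing the other things.

Things in the scene. Friction and masses are not known exactly. Their poses are not given: they have to be found in the camera images.
- driver_grip (a point): T-handled slot driver (0.15 kg) upright in a rack hole; this is the centre of its orange cross-bar: 80 mm along x, 16 mm thick along y (grasp across this), 18 mm high. z is up the driver. Below it a neck up to 21 mm wide, then a black flange 44 mm across: its top edge 25 mm, its flat underside (resting on the rack) 32 mm below this point. Bar centre to blade tip 105 mm.
- driver_tip (a point): Middle of the driver's blade edge, 105 mm straight below driver_grip. The blade is 20 mm wide along x (same direction as the cross-bar), 3 mm thick, 10 mm high before it widens into the 12 mm steel shaft.
- tool_rack: White plastic rack, 90 mm (x) by 200 mm (y), top 90 mm above the bench; origin under its centre on the bench. Two square holes, 32 mm wide (mouths bevelled), through its 10 mm top at y = +55 and -55 mm: one holds the driver, the other the spare shaft (which is which varies). In its hole the driver's tip is 17 mm above the bench.
- slot (a point): Middle of the floor of the stop screw's slot, on the screw's upright axis. Brass head 30 mm across; the slot, 6 mm wide (mouth bevelled to 9.6), 8 mm deep, runs right across it along this frame's x. The head's top is 8 mm above this point, free all round above the stop arm.
- stop_screw (a joint): Turn of the stop screw in rad, clockwise from above positive. Clockwise lowers the screw, slot and buffer together, 12 mm per full turn (1.91 mm per rad). At 0 the buffer is 5.0 mm above the block's top, so it meets the block at 2.62 rad; starts lie between 0 and 1.6, range -1 to 8. It takes about 0.08 N m and stays where it is left.
- stop_buffer (a joint): How far the sprung rubber buffer (18 mm across, at the screw's foot; it does not turn) is squeezed up into its cup, in m: 0 when free, at most 0.006. Its spring gives 2.5 N per mm.
- stop_shank: The stop screw as a whole (shank, brass head, buffer) in the end of the dark steel stop arm, which is 32 mm wide with its top 116 mm above the bench. Origin on the screw's axis, at the underside of the free buffer.
- setting_block: Plain steel block 40 by 28 mm, 30 mm high, loose on the round landing pad (60 mm across, top 30 mm above the bench) below the buffer. Origin at the centre of its underside.
- sample_jar: Bystander: brown glass jar with white cap, 64 mm across, 85 mm high, beyond the rack. Origin under its centre.
- spare_shaft: Bystander: spare metal shaft with a 44 mm collar in the rack's other hole, 110 mm from the driver; it rises 38 mm above the rack's top. Origin at its lower end.
- spare_block: Bystander: steel block 40 by 28 mm, 20 mm high, on the bench between the stand and the jar. Origin at the centre of its underside.
- stand: Fixed homogeniser stand on the bench, origin in the plane of the bench. In its frame (mm): grey base 18 high, x -125 to 115, y -90 to 220; stop screw axis at (-70, -45); steel rail 30 by 34, 526 high, at (65, 45) with a black carriage plate 110 to 220 high at x 35 to 50, y -65 to 70; white motor head 62 across, 423 high, at (43, 170) over a glass beaker.
Not all that is in view belongs to the job. What is shaped like the setting_block but green or red is not meant.

How it is judged:
On the way:
1. with the driver's blade in its slot, the stop screw has been turned down until its buffer bears on the setting block (distance between driver_tip and slot below 0.009 m and value of joint stop_buffer above 0.0003 m), for 0.2 s.
At the end, for the whole second after the job is handed in: The buffer is squeezed between 0.3 and 3.2 mm by the setting block (0.75 to 8 N: it drags but is not jammed); the block stands upright within 8 mm of where it was; the driver stands upright in its own hole, its cross-bar within 15 mm of where it was; the robot has let go and all is at rest (value of joint stop_buffer between 0.0003 and 0.0032 m and distance of setting_block from where it was at the start of the episode below 0.008 m and angle between setting_block's own z axis and vertical below 0.05 rad and distance of driver_grip from where it was at the start of the episode below 0.015 m and angle between driver_grip's own z axis and vertical below 0.1 rad and linear speed of setting_block below 0.01 m/s); the robot touches nothing.
It fails at once if the setting block was jammed: the buffer squeezed by more than 4.5 mm (value of joint stop_buffer above 0.0045 m).
It fails at once if the screw was turned or pushed by the robot itself instead of with the driver (contact force between any of the fingers, the arm and stop_shank above 1 N).
It fails at once if a bystander (jar, spare shaft, spare block) was disturbed by more than 20 mm (distance of any of sample_jar, spare_shaft, spare_block from where it was at the start of the episode above 0.02 m).
It also fails if it takes over 58 s, if anything falls off the work surface, if the arm or the gripper's body presses on something with over 40 N, if the wrist force passes 120 N, or if a joint passes its speed limit or range.

### The arm

A 6-joint arm with a two-finger parallel gripper is mounted at the origin on the work surface. World frame = base frame: x ahead of the robot, y to its left, z up, the work surface at z = 0. Lengths are in m, angles in rad, forces in N, time in s.
With the tool pointing down it reaches from about 0.4 to 0.925 m from the base axis. Payload 3.4 kg.
Tool frame: the origin (TCP) lies between the finger pads; the fingertips stand 8 mm ahead of it and the grasp point (between the pads) lies 11 mm behind it (tcp_to_tips is the distance from the TCP to the fingertips, in m); z points along the fingers, y is the direction in which the jaws open and shut (so a half turn about z gives the same grasp; the last joint's range is limited). The gripper opens to 85 mm and grips with 20 to 120 N. Pads are 22 mm wide; open, the fingers measure 114 mm over their backs; the gripper's body (76 mm by 85 mm) begins 54 mm behind the grasp point. The pads swing forward as they close: fully open they stand 13 mm farther back than shut.
Start: joints at [1.228, 0.307, 1.506, -0, 1.328, -0.073], TCP at [0.153, 0.554, 0.211] pointing down, gripper open.
Joint ranges: [-3.12, 3.12], [-1.05, 2.28], [0.14, 2.33], [-1.42, 4.57], [0.1, 2.73], [-2.68, 2.68]. Speed limits (rad/s): [2.57, 2.57, 3.14, 3.14, 3.14, 3.14].

### API

Orientations are given as a unit quaternion [w, x, y, z].
In Python, from cell import * gives the robot as it stands.
- The arm moves only by the tool move_arm, never from a script. Its argument "targets" is a list of rows, each a list of 2 entries, a list of its own where there are three numbers: the shift along the tool's x, y, z in cm, then the turn about the tool's z in rad. A call has 1 to 20 rows; each row shifts and turns the commanded pose from where the row before left it, along the tool's axes as they then stand; what a row does not reach is not made up. A row lasts 1/12 s, in which the tool goes at most 41.7 mm and 7.16 degrees, less where a joint would pass 70% of its speed; a pose out of reach is approached as far as the arm can. A call is refused whole if a number of a shift passes 4.17 or a number of a turn 0.125, either way. A call with a gripper value outside its range is refused whole. "fingers" is the finger opening in cm, from 0 to 8.54, set as the call begins (left out, the last holds). The fingers move at their own pace and stop on an object; "force" is the grip in N (left out, the last holds). Time passes only in rows, so rows that do not move let the fingers close. It gives the time, the measured TCP pose, the force and the opening at its end, in the units of the state.
- observe(): the state, without advancing time (a new reading comes with each control period).
- capture(name): name is "scene" or "top"; returns a dict with "pixels" (384x512x3 uint8, red, green, blue), "intrinsics" (3x3 intrinsics, pixels), "origin" and "orientation" of the camera in the world. Camera axes: x right, y down, z forward; pixel columns grow to the right and rows downward; lengths in m; the calibration is good to about 2 mm. A picture is of the moment at which its call begins. There is no depth.
- hand_in(): hands the job in, once; it reports no verdict.
Trained networks look in the newest picture that a camera, given by its name, has taken for a name from the list of things; names that differ only in an ending like _2 or _b are one class to them, and where a whole thing is asked for, a point or a joint stands for the part that bears it (a point fixed in the world has none). Each returns a list of dicts, best first, with "confidence" (0 to 1); they miss things now and then, are a little off and sometimes report something else, mostly with a low value. They report only what shows in the picture. A call takes as long as a camera call. They do not tell look-alikes from the thing itself.
- masks_of(camera, name): "mask" (384x512 bool, what is visible of it) and "centre" ([column, row] in pixels, amid what is visible of it).
The state is a dict: "t": time; "qpos": joint angles; "joint_vel": joint speeds; "joint_efforts": joint torques, N m; "tool_pos": TCP position; "tcp_rot": TCP orientation; "wrist_force": force on the tool from outside, world axes, zero at the start; "ft_torque": the same for the moment, N m; "grip_width": finger opening in m.
Only numpy, scipy, OpenCV 4.12 (cv2) and the standard library are available. Lean on these libraries where they do the work, as an engineer would, in place of code of your own. Each camera call takes 0.05 s, during which the arm holds its last target. There are 200 camera calls.

## Working session

There is one attempt and no reset: what is moved stays moved. The work goes in short steps, Python scripts to look and compute and a tool call to move; the robot and the scene stay as the last step left them, time stands still between calls to the robot, and variables do not carry over. Pictures are saved under pics/ and viewed, about 8 in all and at most 12, crops included, and the job is handed in when it is done.

Besides the shell and the picture viewer there is one more tool, called after ">>>" in YAML: its name, and indented under it one key for each argument. move_arm: Moves the arm, as the interface text tells. Its arguments: {"type":"object","properties":{"targets":{"type":"array","items":{"type":"array"}},"fingers":{"type":"number"},"force":{"type":"number"}},"required":["targets"]}

```bash
mkdir -p pics; ls; cat > h.py <<'E'
from cell import *
import numpy as np, cv2
from scipy.spatial.transform import Rotation as R
def rot(q): return R.from_quat([q[1],q[2],q[3],q[0]]).as_matrix()
def ray(c,uv):
    d=np.linalg.inv(c["intrinsics"])@np.array([uv[0],uv[1],1.]); return np.array(c["origin"]),rot(c["orientation"])@d
def at_z(c,uv,z):
    o,d=ray(c,uv); return o+d*(z-o[2])/d[2]
def proj(c,p):
    q=rot(c["orientation"]).T@(np.array(p)-c["origin"]); k=np.array(c["intrinsics"])@q; return k[:2]/k[2]
def tri(a,ua,b,ub):
    o1,d1=ray(a,ua);o2,d2=ray(b,ub);d1/=np.linalg.norm(d1);d2/=np.linalg.norm(d2)
    s=np.linalg.lstsq(np.c_[d1,-d2],o2-o1,rcond=None)[0]
    p,q=o1+s[0]*d1,o2+s[1]*d2; return (p+q)/2,np.linalg.norm(p-q)
def save(n,im): cv2.imwrite("pics/"+n+".png",im[:,:,::-1])
E
python3 - <<'E'
from h import *
np.set_printoptions(precision=4,suppress=True)
s=observe();print(s)
c={n:capture(n) for n in("scene","top")}
save("a",np.vstack([cv2.resize(c[n]["pixels"],(400,300)) for n in c]) )
save("top0",c["top"]["pixels"]);save("scene0",c["scene"]["pixels"])
for n in c:
  print(n,c[n]["origin"],rot(c[n]["orientation"]),c[n]["intrinsics"])
  for t in["driver_grip","tool_rack","slot","stop_shank","setting_block","spare_shaft","spare_block","sample_jar","stand"]:
    for m in masks_of(n,t)[:3]: print(n,t,round(m["confidence"],2),np.round(m["centre"],1),m["mask"].sum())
E
```

```text
pics
{'t': 0.0, 'qpos': array([ 1.2275,  0.3076,  1.5077, -0.    ,  1.3284, -0.0735]), 'joint_vel': array([-0.0007,  0.0003, -0.0009,  0.0008, -0.0015,  0.0017]), 'joint_efforts': array([  0.0019, -45.7565, -25.1917,   0.0001,   0.0135,  -0.    ]), 'tool_pos': array([0.153 , 0.5535, 0.2105]), 'tcp_rot': array([-0.0002,  0.1345,  0.9909, -0.001 ]), 'wrist_force': array([-0.2352,  0.5384,  0.8614]), 'ft_torque': array([-0.0238,  0.0196, -0.0141]), 'grip_width': 0.08523525858909052}
scene [ 1.1065 -0.5475  0.7183] [[ 0.5701  0.5376 -0.6212]
 [ 0.8212 -0.3523  0.4488]
 [ 0.0224 -0.7661 -0.6424]] [[385.0274   0.     252.8332]
 [  0.     385.0274 191.8896]
 [  0.       0.       1.    ]]
scene driver_grip 0.68 [188.9 211.7] 417
scene driver_grip 0.22 [167.8 240.6] 4126
scene tool_rack 0.8 [167.9 241. ] 4182
scene slot 0.6 [166.7 241.8] 4163
scene slot 0.52 [309.4 152. ] 78
scene stop_shank 0.55 [309.3 157.2] 170
scene setting_block 0.6 [283.2 218.8] 223
scene setting_block 0.48 [286.6 164.2] 170
scene setting_block 0.46 [304.5 181.6] 181
scene spare_shaft 0.83 [141.5 230.3] 337
scene spare_shaft 0.58 [307.5 154.4] 168
scene spare_block 0.51 [270.2 269.5] 257
scene sample_jar 0.88 [218.9 293.7] 1131
scene stand 0.9 [382.4 161.7] 13444
top [ 0.3474 -0.1254  0.979 ] [[ 0.0604 -0.9754  0.2121]
 [-0.9982 -0.0591  0.0122]
 [ 0.0007 -0.2125 -0.9772]] [[472.8268   0.     258.065 ]
 [  0.     472.8268 195.5337]
 [  0.       0.       1.    ]]
top driver_grip 0.59 [347.9 224.2] 641
top tool_rack 0.95 [376.7 235.1] 4623
top slot 0.67 [147.5 207.7] 229
top stop_shank 0.78 [146.8 206.8] 225
top setting_block 0.76 [163.  219.5] 185
top setting_block 0.76 [227.9 191.8] 292
top spare_shaft 0.73 [401.  235.4] 485
top spare_block 0.67 [292.3 144.6] 270
top sample_jar 0.63 [358.8 134.6] 1064
top stand 0.8 [ 89.2 158.3] 24018
top stand 0.2 [347.2 224.2] 642
```

View pics/top0.png

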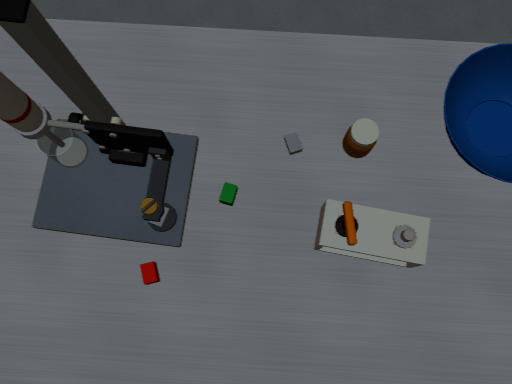

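View pics/scene0.png

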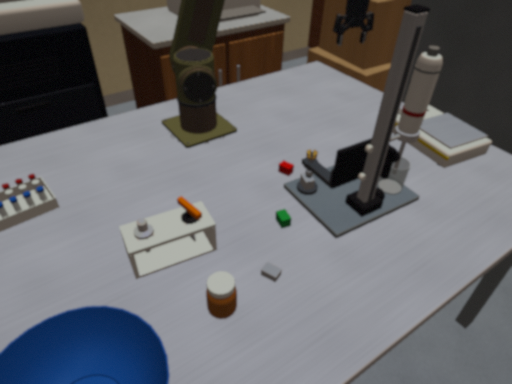

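```bash
python3 - <<'E'
from h import *
np.set_printoptions(precision=4,suppress=True)
c={n:capture(n) for n in("scene","top")}
T=c["top"];S=c["scene"]
a=T["pixels"]
A=cv2.resize(a[165:265,100:200],(400,400),interpolation=cv2.INTER_CUBIC)
B=cv2.resize(a[180:280,320:440],(480,400),interpolation=cv2.INTER_CUBIC)[:,:400]
save("crops",np.hstack([A,B]))
# stand base
hsv=cv2.cvtColor(a,cv2.COLOR_RGB2HSV)
for n in c: masks=None
P=[at_z(T,u,.018) for u in((197,131),(183,245),(36,229))]
for p in P: print("corner",p)
print(np.linalg.norm(P[0]-P[1]),np.linalg.norm(P[1]-P[2]))
for nm in("driver_grip","slot","stop_shank","setting_block","spare_shaft"):
    mt=masks_of("top",nm);ms=masks_of("scene",nm)
    for i,m in enumerate(mt[:2]):
        k=m["mask"].astype(np.uint8)
        r=cv2.minAreaRect(cv2.findContours(k,0,2)[0][0])
        print(nm,m["centre"],r)
        if ms: print("  tri",[(np.round(tri(T,m["centre"],S,q["centre"])[0],4),round(tri(T,m["centre"],S,q["centre"])[1],4)) for q in ms[:2]])
# orange blob
for n in c:
    h=cv2.cvtColor(c[n]["pixels"],cv2.COLOR_RGB2HSV)
    k=((h[...,0]<16)&(h[...,0]>4)&(h[...,1]>200)&(h[...,2]>140)).astype(np.uint8)
    for q in cv2.findContours(k,0,2)[0]:
        if cv2.contourArea(q)>60: print(n,"orange",cv2.minAreaRect(q),cv2.contourArea(q))
E
```

```text
corner [0.6894 0.0258 0.018 ]
corner [0.444  0.0327 0.018 ]
corner [0.4585 0.3363 0.018 ]
0.24544955251373776 0.3038528624500656
driver_grip [349.4, 222.9] ((346.0377502441406, 224.132080078125), (44.50482177734375, 22.527132034301758), 74.05460357666016)
  tri [(array([ 0.495 , -0.2895,  0.1031]), np.float64(0.0026))]
driver_grip [149.0, 204.9] ((149.0, 205.5), (15.0, 16.0), 90.0)
  tri [(array([ 0.4728, -0.0964,  0.1035]), np.float64(0.3653))]
slot [144.5, 210.6] ((149.50001525878906, 205.50003051757812), (16.970561981201172, 15.55634880065918), 45.0)
  tri [(array([0.4908, 0.0899, 0.1274]), np.float64(0.0026)), (array([0.4954, 0.0955, 0.0385]), np.float64(0.0406))]
setting_block [161.3, 219.6] ((162.935302734375, 219.3411865234375), (11.714244842529297, 21.58458137512207), 49.398704528808594)
  tri [(array([ 0.4895,  0.0668, -0.0978]), np.float64(0.0885)), (array([0.4906, 0.0781, 0.0316]), np.float64(0.0026))]
setting_block [149.9, 271.7] ((149.88238525390625, 272.5294494628906), (20.372989654541016, 16.492422103881836), 75.96376037597656)
  tri [(array([ 0.3862,  0.1313, -0.2263]), np.float64(0.0416)), (array([ 0.4037,  0.131 , -0.0541]), np.float64(0.0487))]
spare_shaft [399.5, 237.7] ((405.0, 236.0), (22.0, 24.0), 90.0)
  tri [(array([ 0.473 , -0.3905,  0.0913]), np.float64(0.0109))]
scene orange ((188.79510498046875, 206.2458953857422), (24.327009201049805, 3.7130696773529053), 39.80556869506836) 69.0
```

View pics/crops.png

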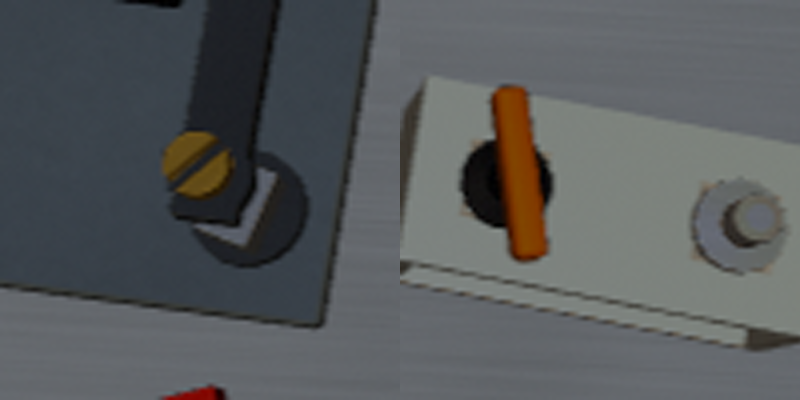

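```bash
python3 - <<'E'
from h import *
np.set_printoptions(precision=4,suppress=True)
c={n:capture(n) for n in("scene","top")}
T=c["top"];S=c["scene"]
def seg(cc,box,f):
    x0,y0,x1,y1=box;h=cv2.cvtColor(cc["pixels"],cv2.COLOR_RGB2HSV)[y0:y1,x0:x1].astype(int)
    k=f(h);ys,xs=np.nonzero(k);return np.c_[xs+x0,ys+y0].astype(float),h
brass=lambda h:(h[...,0]>12)&(h[...,0]<28)&(h[...,1]>120)&(h[...,2]>70)
orange=lambda h:(h[...,0]<14)&(h[...,1]>190)&(h[...,2]>80)
for n,bx in(("top",(135,190,165,220)),("scene",(295,140,325,175))):
    p,h=seg(c[n],bx,brass);print(n,"brass",len(p),p.mean(0),p.min(0),p.max(0), cv2.minEnclosingCircle(p.astype(np.float32)))
for n,bx in(("top",(335,190,365,255)),("scene",(170,185,210,230))):
    p,h=seg(c[n],bx,orange);print(n,"orange",len(p),p.mean(0),cv2.minAreaRect(p.astype(np.float32)))
    if n=="top":
        ctr,v=cv2.PCACompute(p,mean=None);print(ctr,v[0])
        for z in(.122,.131):
            e=[at_z(T,ctr[0]+s*v[0]*20,z) for s in(-1,0,1)]
            d=e[2]-e[0];print("bar z",z,e[1],"yaw",np.degrees(np.arctan2(d[1],d[0])))
# slot line: dark pixels within brass disc
g=cv2.cvtColor(T["pixels"],cv2.COLOR_RGB2GRAY).astype(float)
cx,cy=149.3,205.8
best=[]
G=cv2.GaussianBlur(g,(0,0),.7)
for th in np.radians(np.arange(0,180,1)):
    for o in np.arange(-2,2.1,.25):
        t=np.linspace(-6,6,41);x=cx+t*np.cos(th)-o*np.sin(th);y=cy+t*np.sin(th)+o*np.cos(th)
        best.append((cv2.remap(G.astype(np.float32),x.astype(np.float32)[None],y.astype(np.float32)[None],1).mean(),np.degrees(th),o))
best.sort();print(best[:6])
th=np.radians(np.mean([b[1] for b in best[:6]]))
for z in(.12,.13,.14):
    e=[at_z(T,np.array([cx,cy])+s*8*np.array([np.cos(th),np.sin(th)]),z) for s in(-1,0,1)];d=e[2]-e[0]
    print(z,e[1],"slot yaw",np.degrees(np.arctan2(d[1],d[0])),"scene px",proj(S,e[1]))
print(proj(S,[.495,-.29,.122]))
A=cv2.resize(S["pixels"][130:200,270:340],(400,400),interpolation=cv2.INTER_CUBIC)
B=cv2.resize(S["pixels"][190:260,150:220],(400,400),interpolation=cv2.INTER_CUBIC)
save("crops2",np.hstack([A,B]))
E
```

```text
top brass 143 [148.4476 205.3497] [141. 198.] [156. 213.] ((148.5, 205.5), 7.905794143676758)
scene brass 43 [311.2558 154.8837] [308. 151.] [315. 158.] ((311.0813903808594, 154.43023681640625), 4.611118316650391)
top orange 156 [349.6923 222.2051] ((349.7955017089844, 222.7657928466797), (42.42325210571289, 8.708837509155273), 82.56858825683594)
[[349.6923 222.2051]] [0.1105 0.9939]
bar z 0.122 [ 0.4937 -0.2853  0.122 ] yaw -172.60305639682161
bar z 0.131 [ 0.4921 -0.2836  0.131 ] yaw -172.6030563968216
scene orange 46 [190.2174 209.913 ] ((189.25001525878906, 207.25003051757812), (26.16295051574707, 5.656853675842285), 45.0)
[(np.float32(37.217987), np.float64(138.0), np.float64(0.5)), (np.float32(37.2282), np.float64(139.0), np.float64(0.5)), (np.float32(37.247047), np.float64(137.0), np.float64(0.5)), (np.float32(37.29866), np.float64(140.0), np.float64(0.5)), (np.float32(37.33444), np.float64(139.0), np.float64(0.25)), (np.float32(37.33506), np.float64(136.0), np.float64(0.5))]
0.12 [0.5023 0.085  0.12  ] slot yaw 137.12929080177702 scene px [312.4249 158.9459]
0.13 [0.5005 0.0826 0.13  ] slot yaw 137.1292908017768 scene px [311.7476 155.859 ]
0.14 [0.4987 0.0801 0.14  ] slot yaw 137.12929080177696 scene px [311.062  152.7339]
[186.8406 208.2686]
```

View pics/crops2.png

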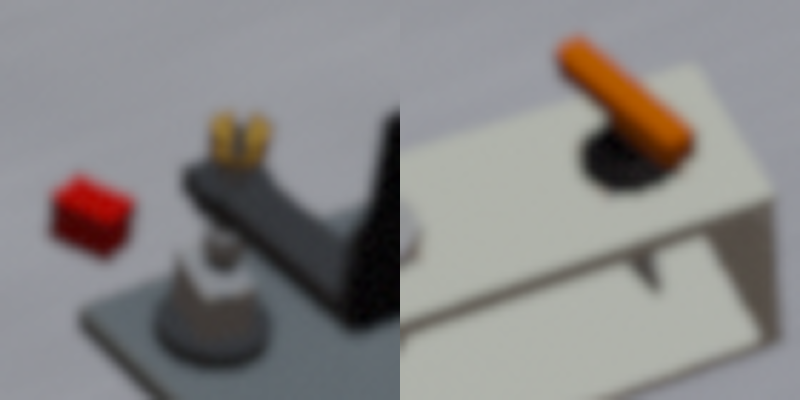

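>>> move_arm:
  targets:
    - [[0,0,-2.5],0]
    - [[0,0,-2.5],0]
    - [[-3.08,-2.02,0],0]
    - [[-3.08,-2.02,0],0]
    - [[-3.08,-2.02,0],0]
    - [[-3.08,-2.02,0],0]
    - [[-3.08,-2.02,0],0]
    - [[-3.08,-2.02,0],0]
    - [[-3.08,-2.02,0],0]
    - [[-3.08,-2.02,0],0]
    - [[-3.08,-2.02,0],0]
    - [[-3.08,-2.02,0],0]
    - [[-3.08,-2.02,0],0]
    - [[-1.92,-3.18,0],0]
    - [[-1.92,-3.18,0],0]
    - [[-1.92,-3.18,0],0]
    - [[-1.92,-3.18,0],0]
    - [[-1.92,-3.18,0],0]
    - [[-1.92,-3.18,0],0]
    - [[-1.92,-3.18,0],0]
  fingers: 8.54

```text
t: 3.37
tool_pos: [0.491, -0.0025, 0.2616]
tcp_rot: [0.0, 0.135, 0.991, 0.0]
wrist_force: [0.9, 0.1, 0.3]
grip_width: 0.0853
```

```bash
cat > fit.py <<'E'
from h import *
from scipy.optimize import minimize
def disc(P,r,n=40):
    a=np.linspace(0,2*np.pi,n,endpoint=False); return np.c_[P[0]+r*np.cos(a),P[1]+r*np.sin(a),np.full(n,P[2])]
def poly(cc,pts,box,ss=8):
    x0,y0,x1,y1=box;q=np.array([proj(cc,p) for p in pts])
    q=((q-[x0-.5,y0-.5])*ss*16).astype(np.int32)
    return q
def render_head(cc,p,box,ss=8):
    x,y,z,yaw=p;x0,y0,x1,y1=box
    im=np.zeros(((y1-y0)*ss,(x1-x0)*ss),np.float32)
    side=np.vstack([poly(cc,disc((x,y,z),.015),box,ss),poly(cc,disc((x,y,z-.010),.015),box,ss)])
    cv2.fillConvexPoly(im,cv2.convexHull(side),.6,shift=4)
    cv2.fillConvexPoly(im,poly(cc,disc((x,y,z),.015),box,ss),1,shift=4)
    c,s=np.cos(yaw),np.sin(yaw);L,W=.015,.0035
    r=[(x+a*L*c-b*W*s,y+a*L*s+b*W*c,z) for a,b in((-1,-1),(1,-1),(1,1),(-1,1))]
    cv2.fillConvexPoly(im,poly(cc,r,box,ss),0,shift=4)
    return cv2.GaussianBlur(cv2.resize(im,(x1-x0,y1-y0),interpolation=cv2.INTER_AREA),(0,0),.6)
def brassness(cc,box):
    x0,y0,x1,y1=box;a=cc["pixels"][y0:y1,x0:x1].astype(np.float32); return a[...,0]-a[...,2]
E
python3 - <<'E'
from fit import *
np.set_printoptions(precision=4,suppress=True)
print(observe()["tool_pos"],observe()["qpos"])
T=capture("top");S=capture("scene")
bt=(136,192,164,220);bs=(298,142,326,166)
MT,MS=brassness(T,bt),brassness(S,bs)
def ncc(a,b): return np.corrcoef(a.ravel(),b.ravel())[0,1]
best=None
for z in(.132,.136,.14,.144):
  for yaw in np.radians(range(100,180,8)):
    xy=at_z(T,(148.6,205.5),z)
    f=lambda p:-ncc(render_head(T,p,bt),MT)
    f2=lambda p:f(p)-.5*ncc(render_head(S,p,bs),MS)
    p0=np.array([xy[0],xy[1],z,yaw])
    sim=np.vstack([p0]+[p0+d for d in np.diag([.003,.003,.004,.15])])
    r=minimize(f2,p0,method="Nelder-Mead",options=dict(initial_simplex=sim,maxiter=150))
    if best is None or r.fun<best.fun: best=r;print(r.fun,r.x[:3],np.degrees(r.x[3]),f(r.x))
# driver bar
def box3(P,yaw,l,w,h):
    c,s=np.cos(yaw),np.sin(yaw);return [(P[0]+a*l/2*c-b*w/2*s,P[1]+a*l/2*s+b*w/2*c,P[2]+k*h/2) for a in(-1,1) for b in(-1,1) for k in(-1,1)]
bt=(325,190,375,255);bs=(165,180,215,230)
def rb(cc,p,bx,ss=6):
    im=np.zeros(((bx[3]-bx[1])*ss,(bx[2]-bx[0])*ss),np.float32)
    cv2.fillConvexPoly(im,cv2.convexHull(poly(cc,box3((p[0],p[1],.122),p[2],.08,.016,.018),bx,ss)),1,shift=4)
    return cv2.GaussianBlur(cv2.resize(im,(bx[2]-bx[0],bx[3]-bx[1]),interpolation=cv2.INTER_AREA),(0,0),.6)
BT,BS=brassness(T,bt),brassness(S,bs)
for w in((1,0),(0,1),(1,1)):
    g=lambda p:-w[0]*ncc(rb(T,p,bt),BT)-w[1]*ncc(rb(S,p,bs),BS)
    p0=np.array([.493,-.2845,np.radians(7.4)])
    r=minimize(g,p0,method="Nelder-Mead",options=dict(initial_simplex=np.vstack([p0]+[p0+d for d in np.diag([.004,.004,.1])]),maxiter=200))
    print("bar",w,r.fun,r.x[:2],np.degrees(r.x[2]))
E
```

```text
[ 0.491  -0.0025  0.2616] [-0.0912  0.1507  1.5915  0.0001  1.3989 -1.3921]
-0.42034208038503673 [0.4899 0.0897 0.1317] 132.6194789047277 0.05204566241850132
-0.4642356574802054 [0.4805 0.1006 0.1229] 134.12622006473106 0.015793534609986812
-0.46435695678941474 [0.4806 0.1004 0.1231] 135.25276238463564 0.01570362864709322
-0.4643808828261057 [0.4806 0.1006 0.123 ] 135.03552203599415 0.015658739968743278
-0.4991889863177303 [0.4663 0.1152 0.1101] 138.00226775968306 -0.01939576002577698
bar (1, 0) -0.9343563196175573 [ 0.4926 -0.2845] 8.151376532285035
bar (0, 1) -0.8721750909032123 [ 0.4933 -0.2845] 4.7906769014986885
bar (1, 1) -1.7998828463937673 [ 0.4928 -0.2845] 7.309231583972555
  c /= stddev[:, None]
  c /= stddev[None, :]
```

>>> move_arm:
  targets:
    - [[-0.965,-3.39,0],0]
    - [[-0.965,-3.39,0],0]
    - [[-0.965,-3.39,0],0]
    - [[-0.965,-3.39,0],0]
    - [[-0.965,-3.39,0],0]
    - [[-0.965,-3.39,0],0]
    - [[-0.965,-3.39,0],0]
    - [[-0.965,-3.39,0],0]
    - [[0,0,0],-0.1]
    - [[0,0,0],-0.1]
    - [[0,0,0],-0.1]
    - [[0,0,0],-0.1]
    - [[0,0,2],0]
    - [[0,0,2],0]
    - [[0,0,2],0]
    - [[0,0,0],0]
  fingers: 6

```text
t: 4.8
tool_pos: [0.4906, -0.2801, 0.1975]
tcp_rot: [-0.003, -0.065, 0.998, 0.003]
wrist_force: [-1.1, 1.0, -0.4]
grip_width: 0.0597
```

```bash
python3 - <<'E'
from fit import *
np.set_printoptions(precision=4,suppress=True)
T=capture("top");S=capture("scene")
print(observe()["tool_pos"],observe()["qpos"])
T0=dict(T,pixels=cv2.imread("pics/top0.png")[:,:,::-1]);S0=dict(S,pixels=cv2.imread("pics/scene0.png")[:,:,::-1])
bt=(136,192,164,220);bs=(298,142,326,166)
MT,MS=brassness(T0,bt),brassness(S0,bs)
def ncc(a,b): return np.corrcoef(a.ravel(),b.ravel())[0,1]
for wt,ws in((1,0),(1,1)):
  best=None
  for z in(.132,.138,.144):
   for yaw in np.radians(range(110,165,9)):
    xy=at_z(T,(148.6,205.5),z)
    f2=lambda p:-wt*ncc(render_head(T0,p,bt),MT)-ws*ncc(render_head(S0,p,bs),MS)
    p0=np.array([xy[0],xy[1],z,yaw])
    r=minimize(f2,p0,method="Nelder-Mead",options=dict(initial_simplex=np.vstack([p0]+[p0+d for d in np.diag([.003,.003,.004,.15])]),maxiter=150))
    if best is None or r.fun<best.fun: best=r
  print(wt,ws,best.fun,best.x[:3],np.degrees(best.x[3]))
P=[.4927,-.2845,.122]
A=cv2.resize(T["pixels"][175:275,300:400],(400,400),interpolation=cv2.INTER_CUBIC)
B=cv2.resize(S["pixels"][150:250,140:240],(400,400),interpolation=cv2.INTER_CUBIC)
save("grasp",np.hstack([A,B]))
E
```

```text
[ 0.4927 -0.2817  0.201 ] [-0.5939  0.3056  1.5359  0.0002  1.3021 -2.2955]
1 0 -0.9609339331646058 [0.5013 0.0842 0.1292] 134.87170666188277
1 1 -1.9137254020702987 [0.499  0.0814 0.1407] 135.7799042425903
```

View pics/grasp.png

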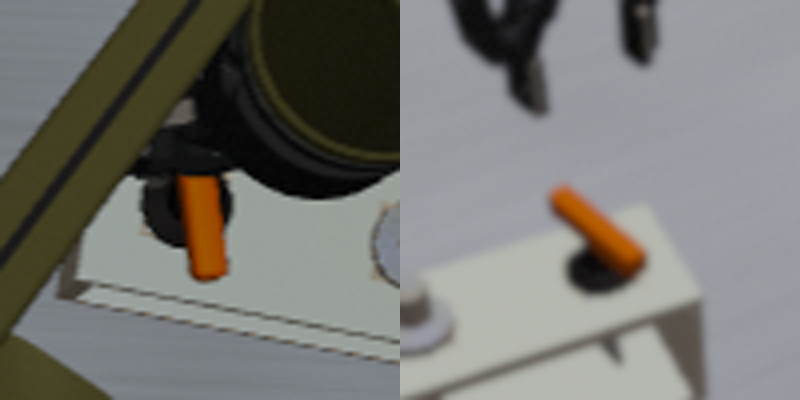

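>>> move_arm:
  targets:
    - [[0,-0.28,0],0]
    - [[0,0,2.5],0]
    - [[0,0,2.5],0]
    - [[0,0,2.0],0]
    - [[0,0,1.0],0]
    - [[0,0,1.0],0]
    - [[0,0,0],0]
    - [[0,0,0],0]

```text
t: 5.57
tool_pos: [0.4939, -0.2858, 0.1121]
tcp_rot: [0.0, -0.065, 0.998, -0.0]
wrist_force: [-0.0, -0.0, -0.1]
grip_width: 0.0597
```

>>> move_arm:
  targets:
    - [[0,0,0],0]
    - [[0,0,0],0]
    - [[0,0,0],0]
    - [[0,0,0],0]
    - [[0,0,0],0]
    - [[0,0,0],0]
    - [[0,0,0],0]
    - [[0,0,0],0]
  fingers: 0.5
  force: 60

```text
t: 6.23
tool_pos: [0.4933, -0.2854, 0.1114]
tcp_rot: [-0.0, -0.065, 0.998, -0.0]
wrist_force: [0.0, 0.5, 0.1]
grip_width: 0.0048
```

```bash
python3 - <<'E'
from fit import *
T=capture("top");S=capture("scene");print(observe()["grip_width"],observe()["tool_pos"],proj(T,observe()["tool_pos"]),proj(S,observe()["tool_pos"]))
A=cv2.resize(T["pixels"][175:275,300:400],(400,400),interpolation=cv2.INTER_CUBIC)
B=cv2.resize(S["pixels"][150:250,140:240],(400,400),interpolation=cv2.INTER_CUBIC)
save("grasp2",np.hstack([A,B]))
E
```

```text
0.0050703494371870635 [ 0.49327032 -0.28537249  0.11140226] [348.63351975 223.32218468] [188.69684301 210.49381392]
```

View pics/grasp2.png

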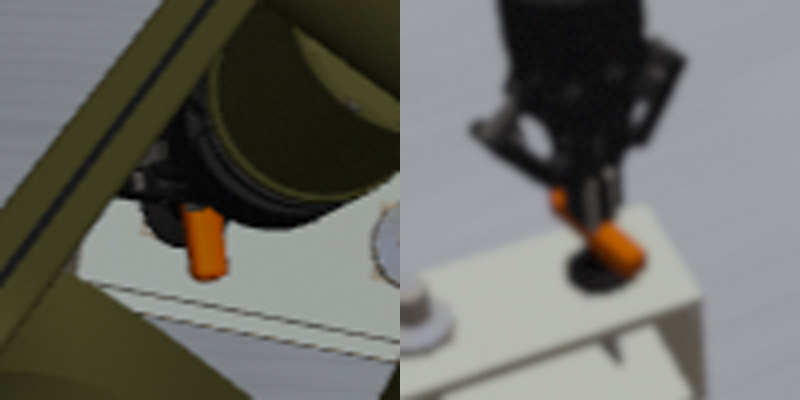

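>>> move_arm:
  targets:
    - [[0,0,0],0]
    - [[0,0,0],0]
    - [[0,0,0],0]
  fingers: 0
  force: 60

```text
t: 6.58
tool_pos: [0.4933, -0.2854, 0.1114]
tcp_rot: [-0.0, -0.065, 0.998, 0.0]
wrist_force: [-0.1, 0.0, 0.2]
grip_width: -0.0002
```

>>> move_arm:
  targets:
    - [[0,0,-1.0],0]
    - [[0,0,-1.0],0]
    - [[0,0,-1.0],0]
    - [[0,0,0],0]
    - [[0,0,0],0]

```text
t: 7.0
tool_pos: [0.4942, -0.286, 0.143]
tcp_rot: [0.001, -0.065, 0.998, -0.001]
wrist_force: [-0.8, 0.7, -0.3]
grip_width: 0.0002
```

```bash
python3 - <<'E'
from fit import *
T=capture("top");S=capture("scene");print(observe())
A=cv2.resize(T["pixels"][175:275,300:400],(400,400),interpolation=cv2.INTER_CUBIC)
B=cv2.resize(S["pixels"][150:250,140:240],(400,400),interpolation=cv2.INTER_CUBIC)
save("grasp3",np.hstack([A,B]))
E
```

```text
{'t': 7.1, 'qpos': array([-5.98573349e-01,  3.60623332e-01,  1.61471993e+00, -6.25914069e-05,
        1.16587223e+00, -2.29959234e+00]), 'joint_vel': array([-8.50524337e-05,  1.03324193e-02,  1.18921482e-02, -1.74776785e-04,
       -1.40846968e-03, -6.18494886e-04]), 'joint_efforts': array([-1.07164728e-03, -4.71292591e+01, -2.30464804e+01, -5.66237020e-05,
       -3.22115561e-02, -8.31075965e-06]), 'tool_pos': array([ 0.49322879, -0.28535029,  0.14165506]), 'tcp_rot': array([ 1.30831890e-04, -6.50776329e-02,  9.97880186e-01, -1.38833175e-04]), 'wrist_force': array([-0.58278851, -0.28396644, -0.58605238]), 'ft_torque': array([-0.01067074, -0.00814625,  0.00121041]), 'grip_width': -0.0003078320683108821}
```

View pics/grasp3.png

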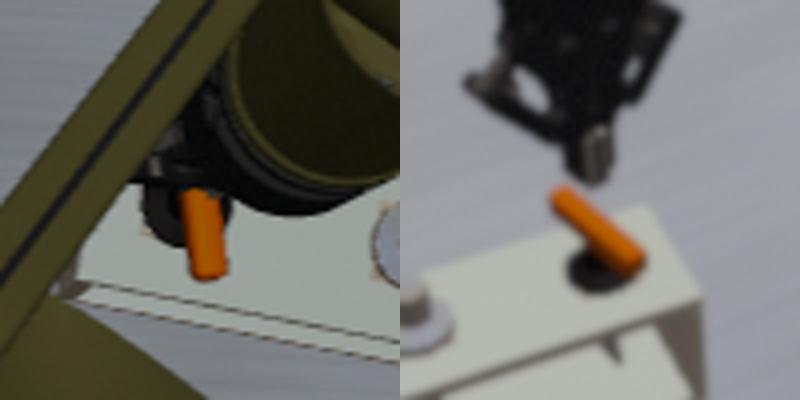

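```bash
python3 - <<'E'
import cell
print([n for n in dir(cell) if n[0]!='_'], getattr(cell,'tcp_to_tips',None))
from fit import *
S=capture("scene");T=capture("top")
p=observe()["tool_pos"]
for dz in(.011,0,-.008,.01,.02,.03): print(dz,proj(S,p+[0,0,dz]),proj(T,p+[0,0,dz]))
h=S["pixels"][150:215,165:215];g=h.sum(2)
# dark/metal finger silhouette lower rows, columns per row
for r in range(180,206): print(r,"".join("#" if S["pixels"][r,c].sum()<230 and S["pixels"][r,c,0]-0.0<110 else "." for c in range(165,215)))
E
```

```text
['PlanningError', 'capture', 'hand_in', 'masks_of', 'observe', 'tcp_to_tips'] 0.008
0.011 [187.18460869 197.02501956] [352.81025952 219.94665912]
0 [187.60871515 200.71375913] [351.6047315  220.94090708]
-0.008 [187.91285329 203.35905338] [350.74701116 221.64830391]
0.01 [187.2234507 197.3628547] [352.69938799 220.03809937]
0.02 [186.83240996 193.96171002] [353.81987742 219.11398619]
0.03 [186.43546205 190.5091867 ] [354.96712516 218.16780435]
180 ...#########################......................
181 .....#######################......................
182 ......##################..##......................
183 ........################..##......................
184 ..........##################......................
185 ............################......................
186 ...............#############......................
187 ................############......................
188 ................############......................
189 ................############......................
190 ................############......................
191 ................###########.......................
192 .................##########.......................
193 ..................#########.......................
194 ...................#######........................
195 .....................####.........................
196 ..................................................
197 ..................................................
198 ..................................................
199 ..................................................
200 ..................................................
201 ..................................................
202 ..................................................
203 ...............#..................................
204 ................#.................................
205 .................#................................
```

>>> move_arm:
  targets:
    - [[0,0,1.0],0]
    - [[0,0,1.0],0]
    - [[0,0,1.0],0]
    - [[0,0,0],0]
    - [[0,0,0.1],0]
    - [[0,0,0.1],0]
    - [[0,0,0.1],0]
    - [[0,0,0],0]

```text
t: 7.87
tool_pos: [0.4933, -0.2854, 0.111]
tcp_rot: [0.001, -0.065, 0.998, -0.0]
wrist_force: [-6.5, 4.1, 24.7]
grip_width: 0.0001
```

```bash
python3 - <<'E'
from fit import *
s=observe();print(s["tool_pos"],s["wrist_force"])
S=dict(capture("scene"));S0=cv2.imread("pics/scene0.png")[:,:,::-1]
P=np.array([.153,.5535,.2105]);y=np.array([.267,.964,0])
for dz in(-.008,.005,.03): print([proj(S,P+k*.0426*y+[0,0,dz]) for k in(-1,1)])
for r in range(24,48): print(r,"".join("#" if S0[r,c].sum()<120 else "." for c in range(330,380)))
E
```

```text
[ 0.49333418 -0.285404    0.11100641] [-6.47159326  4.10554691 24.72954241]
[array([337.35347326,  55.84098607]), array([357.67433414,  53.50422812])]
[array([337.9386156 ,  52.28583671]), array([358.36954659,  49.99222265])]
[array([339.08376387,  45.32825925]), array([359.72972461,  43.12100982])]
24 ....########################################......
25 ...#########################################......
26 ...#########################################......
27 ...########################################.......
28 ..######################......#############.......
29 ..#################............############.......
30 ..################.............###########........
31 ...#############...............#########..........
32 ....###########...............#########...........
33 .....##########...............####..##............
34 ......########................#######.............
35 ......#####..................########.............
36 ......#####..................#######..............
37 ......#####..................######...............
38 ......####...................######...............
39 ......####...................######...............
40 ......####...................######...............
41 ......####...................#####................
42 ......####...................####.................
43 ......####....................##..................
44 ..................................................
45 ..................................................
46 ..................................................
47 ..................................................
```

>>> move_arm:
  targets:
    - [[0,0,-1.0],0]
    - [[0,0,-2.0],0]
    - [[0,0,0],0]

```text
t: 8.17
tool_pos: [0.4948, -0.2863, 0.1403]
tcp_rot: [0.002, -0.065, 0.998, -0.001]
wrist_force: [0.3, -1.0, -0.8]
grip_width: 0.0001
```

>>> move_arm:
  targets:
    - [[0,0,0],0]
    - [[0,0,0],0]
    - [[0,0,0],0]
    - [[0,0,0],0]
    - [[0,0,0],0]
    - [[0,0,0],0]
  fingers: 6

```text
t: 8.67
tool_pos: [0.493, -0.2852, 0.1377]
tcp_rot: [-0.0, -0.065, 0.998, 0.0]
wrist_force: [1.0, -0.3, 0.2]
grip_width: 0.0602
```

>>> move_arm:
  targets:
    - [[0,0,1.5],0]
    - [[0,0,1.5],0]
    - [[0,0,1.0],0]
    - [[0,0,0.8],0]
    - [[0,0,0.5],0]
    - [[0,0,0],0]
    - [[0,0,0],0]

```text
t: 9.25
tool_pos: [0.4934, -0.2854, 0.0853]
tcp_rot: [-0.0, -0.065, 0.998, 0.0]
wrist_force: [0.5, -0.2, 0.5]
grip_width: 0.0599
```

>>> move_arm:
  targets:
    - [[0,0,0],0]
    - [[0,0,0],0]
    - [[0,0,0],0]
    - [[0,0,0],0]
    - [[0,0,0],0]
    - [[0,0,0],0]
    - [[0,0,0],0]
    - [[0,0,0],0]
  fingers: 0.5
  force: 70

```text
t: 9.92
tool_pos: [0.4937, -0.2856, 0.0862]
tcp_rot: [0.001, -0.065, 0.998, -0.0]
wrist_force: [-0.5, 1.2, 6.7]
grip_width: 0.0148
```

>>> move_arm:
  targets:
    - [[0,0,-1.0],0]
    - [[0,0,-2.0],0]
    - [[0,0,-2.5],0]
    - [[0,0,-2.5],0]
    - [[0,0,-2.5],0]
    - [[0,0,-2.5],0]
    - [[0,0,-2],0]
    - [[0,0,-1],0]
    - [[0,0,0],0]

```text
t: 10.67
tool_pos: [0.4945, -0.2862, 0.2481]
tcp_rot: [0.002, -0.065, 0.998, -0.002]
wrist_force: [0.1, 0.1, -2.2]
grip_width: 0.0145
```

>>> move_arm:
  targets:
    - [[-0.222,1.512,0],0.0]
    - [[-0.444,3.024,0],0]
    - [[-0.444,3.024,0],0]
    - [[-0.444,3.024,0],0]
    - [[-0.444,3.024,0],0]
    - [[-0.444,3.024,0],0]
    - [[-0.444,3.024,0],0]
    - [[-0.444,3.024,0],0]
    - [[-0.444,3.024,0],0]
    - [[-0.444,3.024,0],0]
    - [[-0.444,3.024,0],0]
    - [[-0.444,3.024,0],0]
    - [[-0.222,1.512,0],0]

```text
t: 11.75
tool_pos: [0.4966, 0.0851, 0.2432]
tcp_rot: [-0.002, -0.066, 0.998, 0.001]
wrist_force: [0.3, 0.1, -0.9]
grip_width: 0.0147
```

>>> move_arm:
  targets:
    - [[0,0,0],0.113]
    - [[0,0,0],0.113]
    - [[0,0,0],0.113]
    - [[0,0,0],0.113]
    - [[0,0,0],0.113]
    - [[0,0,0],0.113]
    - [[0,0,0],0.113]
    - [[0,0,0],0.113]
    - [[0,0,0],0]
    - [[0,0,0],0]
    - [[0,0,0],0]

```text
t: 12.67
tool_pos: [0.498, 0.0816, 0.2443]
tcp_rot: [-0.001, 0.376, 0.927, -0.0]
wrist_force: [0.1, -1.5, -2.5]
grip_width: 0.0148
```

```bash
python3 - <<'E'
from fit import *
np.set_printoptions(precision=4,suppress=True)
T=capture("top");S=capture("scene");s=observe();print(s)
p=s["tool_pos"];R0=rot(s["tcp_rot"]);print("yaw",np.degrees(np.arctan2(R0[1,0],R0[0,0])))
tip=np.array([p[0],p[1],p[2]-.069]);g=np.array([p[0],p[1],p[2]+.036])
print("pred tip",proj(S,tip),"grip",proj(S,g),"slotfloor",proj(S,[.499,.0814,.1327]))
a=S["pixels"];x0,y0=270,80
A=cv2.resize(a[80:180,260:360],(600,600),interpolation=cv2.INTER_CUBIC)
save("over",A)
E
```

```text
{'t': 12.7667, 'qpos': array([ 0.0783,  0.184 ,  1.5922,  0.0001,  1.3666, -0.7205]), 'joint_vel': array([-0.005 , -0.0034, -0.0066, -0.0008,  0.0021,  0.0086]), 'joint_efforts': array([  0.0365, -38.988 , -26.3286,   0.0062,   0.0192,  -0.0171]), 'tool_pos': array([0.4985, 0.0815, 0.2448]), 'tcp_rot': array([-0.0005,  0.3765,  0.9264, -0.0002]), 'wrist_force': array([-0.0349,  0.4963, -1.891 ]), 'ft_torque': array([-0.0141,  0.0227,  0.0928]), 'grip_width': 0.014471719686050535}
yaw 135.77049006969108
pred tip [313.0509 141.1661] grip [318.3309 104.6186] slotfloor [311.1736 154.8972]
```

View pics/over.png

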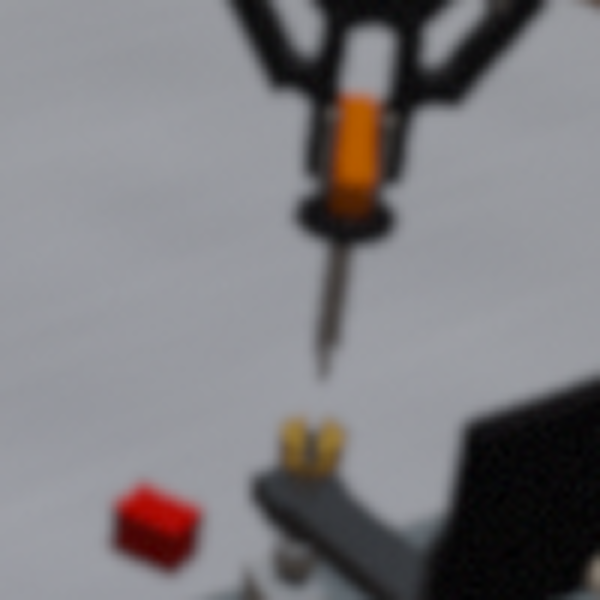

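>>> move_arm:
  targets:
    - [[0,0,1.0],0]
    - [[0,0,1.0],0]
    - [[0,0,0.7],0]
    - [[0,0,0.3],0]
    - [[0,0,0.2],0]
    - [[0,0,0.2],0]
    - [[0,0,0.2],0]
    - [[0,0,0],0]

```text
t: 13.43
tool_pos: [0.499, 0.0813, 0.2092]
tcp_rot: [-0.0, 0.377, 0.926, -0.0]
wrist_force: [-0.8, -1.0, -2.1]
grip_width: 0.0149
```

>>> move_arm:
  targets:
    - [[0,0,0.1],0]
    - [[0,0,0.1],0]
    - [[0,0,0.1],0]
    - [[0,0,0.1],0]
    - [[0,0,0.1],0]
    - [[0,0,0],0]

```text
t: 13.93
tool_pos: [0.4994, 0.0814, 0.2056]
tcp_rot: [0.001, 0.377, 0.926, 0.0]
wrist_force: [-2.0, 0.2, 4.5]
grip_width: 0.0147
```

>>> move_arm:
  targets:
    - [[0,0,0.1],0]
    - [[0,0,0],0.04]
    - [[0,0,0],0.04]
    - [[0,0,0],0]
    - [[0,0,0],0]

```text
t: 14.35
tool_pos: [0.4998, 0.0814, 0.2055]
tcp_rot: [0.001, 0.414, 0.91, 0.001]
wrist_force: [-2.4, 0.2, 8.8]
grip_width: 0.0151
```

```bash
python3 - <<'E'
from fit import *
np.set_printoptions(precision=4,suppress=True)
S=capture("scene");s=observe();print(s["tool_pos"],s["wrist_force"],s["ft_torque"],s["qpos"])
save("ins",cv2.resize(S["pixels"][110:180,275:345],(600,600),interpolation=cv2.INTER_CUBIC))
E
```

```text
[0.4998 0.0813 0.2054] [-1.7078  0.0512  8.4551] [-0.0442  0.5482  0.0117] [ 0.0781  0.2147  1.6558 -0.0002  1.2683 -0.639 ]
```

View pics/ins.png

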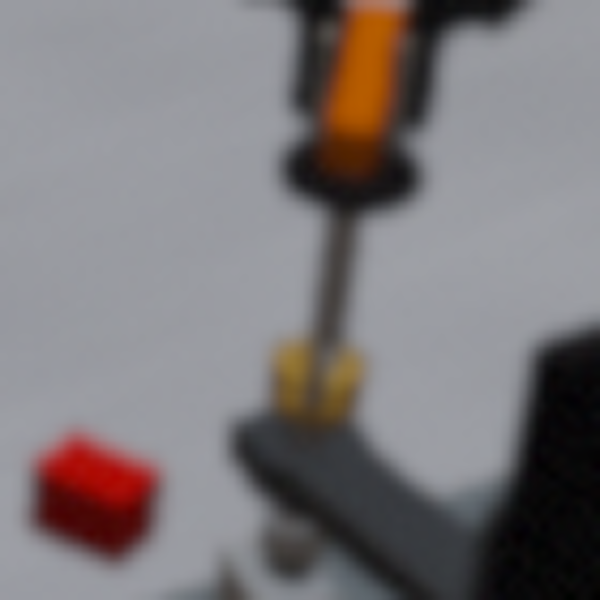

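>>> move_arm:
  targets:
    - [[0,0,0.019],0.1]
    - [[0,0,0.019],0.1]
    - [[0,0,0.019],0.1]
    - [[0,0,0.019],0.1]
    - [[0,0,0.019],0.1]
    - [[0,0,0.019],0.1]
    - [[0,0,0.019],0.1]
    - [[0,0,0],0]
    - [[0,0,0],0]

```text
t: 15.15
tool_pos: [0.4999, 0.081, 0.2042]
tcp_rot: [0.001, 0.701, 0.713, 0.001]
wrist_force: [-2.0, -2.3, 8.7]
grip_width: 0.015
```

```bash
cat > snap.py <<'E'
from fit import *
import sys
np.set_printoptions(precision=4,suppress=True)
n=4;a=0
for i in range(n): S=capture("scene");a=a+S["pixels"].astype(float)/n
s=observe();print(s["tool_pos"],s["wrist_force"],s["ft_torque"],s["qpos"][5])
np.save(sys.argv[1]+".npy",a)
E
python3 snap.py n07
```

```text
[0.4998 0.081  0.2042] [-1.6351 -1.67    8.5676] [-0.2517  0.5358  0.0552] 0.06101089390406857
```

>>> move_arm:
  targets:
    - [[0,0,0.019],0.1]
    - [[0,0,0.019],0.1]
    - [[0,0,0.019],0.1]
    - [[0,0,0.019],0.1]
    - [[0,0,0.019],0.1]
    - [[0,0,0.019],0.1]
    - [[0,0,0.019],0.1]
    - [[0,0,0.019],0.1]
    - [[0,0,0],0]
    - [[0,0,0],0]

```text
t: 16.18
tool_pos: [0.4996, 0.081, 0.2028]
tcp_rot: [0.001, 0.923, 0.384, 0.001]
wrist_force: [-2.9, -0.9, 10.3]
grip_width: 0.0148
```

```bash
python3 snap.py n15; python3 - <<'E'
from fit import *
a=cv2.imread("pics/scene0.png")[:,:,::-1].astype(float)
ims=[a,np.load("n07.npy"),np.load("n15.npy")]
out=[cv2.resize(np.clip((i[165:200,292:322]-40)*1.6,0,255).astype(np.uint8),(266,310),interpolation=cv2.INTER_CUBIC) for i in ims]
save("gap",np.hstack(out))
E
```

```text
[0.4996 0.081  0.2028] [-2.3995 -1.0165 10.5324] [-0.3209  0.7133  0.0182] 0.8610251126652183
```

View pics/gap.png

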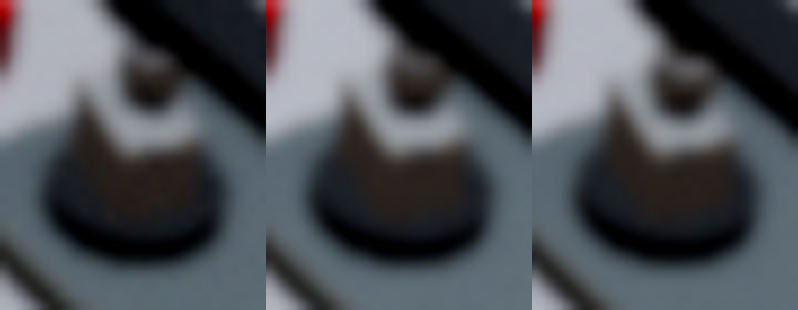

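```bash
cat > gap.py <<'E'
from fit import *
import sys
np.set_printoptions(precision=1,suppress=True,linewidth=200)
S=capture("scene");ax=np.array([.4995,.081])
u=(np.array(S["origin"])[:2]-ax);u/=np.linalg.norm(u)
f=lambda z:proj(S,[*(ax+.009*u),z])
print("touch px",f(.060),"5mm gap",f(.065))
for n in sys.argv[1:]:
    a=cv2.imread(n)[:,:,::-1].astype(float) if n.endswith("png") else np.load(n)
    g=a.sum(2)/3
    c0=int(round(f(.062)[0]))
    prof=g[168:186,c0-1:c0+2].mean(1); print(n,c0,prof)
    # dark->bright edge (max positive gradient, subpixel)
    y=np.arange(168,186);yy=np.linspace(168,185,1000);p=np.interp(yy,y,cv2.GaussianBlur(prof[:,None],(1,3),.6)[:,0])
    i=np.argmin(prof[2:9])+2;j=i+np.argmax(prof[i:i+6]);h=(prof[i]+prof[j])/2
    k=np.where((yy>y[i])&(np.interp(yy,y,prof)>h))[0][0];e=yy[k]
    zs=np.linspace(.05,.07,400);print("   edge row %.2f min %.0f max %.0f -> z_buf %.4f"%(e,prof[i],prof[j],zs[np.argmin([abs(f(z)[1]-e) for z in zs])]))
E
python3 gap.py pics/scene0.png n07.npy n15.npy
```

```text
touch px [307.8 178.4] 5mm gap [308.  176.9]
pics/scene0.png 308 [ 37.9  54.7  75.2  88.4  83.6  69.1  60.1  54.9  62.1  91.4 120.3 133.9 132.  114.4  86.2  66.1  61.   60. ]
   edge row 177.10 min 55 max 134 -> z_buf 0.0644
n07.npy 308 [ 37.7  51.7  68.1  82.2  83.   73.8  65.1  58.4  56.7  81.5 116.8 135.8 135.8 117.4  89.2  68.9  62.4  62.2]
   edge row 177.43 min 57 max 136 -> z_buf 0.0633
n15.npy 308 [ 37.   48.8  63.8  82.2  92.7  86.1  71.3  60.2  55.3  68.3 101.1 126.1 131.6 115.7  87.7  68.1  61.8  61.3]
   edge row 177.77 min 55 max 132 -> z_buf 0.0621
```

>>> move_arm:
  targets:
    - [[0,0,0.018],0.1]
    - [[0,0,0.018],0.1]
    - [[0,0,0.018],0.1]
    - [[0,0,0.018],0.1]
    - [[0,0,0.018],0.1]
    - [[0,0,0.018],0.1]
    - [[0,0,0.018],0.1]
    - [[0,0,0.018],0.1]
    - [[0,0,0],0]
    - [[0,0,0],0]

```text
t: 17.27
tool_pos: [0.4996, 0.0809, 0.2013]
tcp_rot: [0.0, 1.0, -0.006, 0.001]
wrist_force: [-2.3, -0.8, 10.6]
grip_width: 0.015
```

```bash
python3 snap.py n23; python3 gap.py n23.npy
```

```text
[0.4996 0.0809 0.2013] [-2.7066 -1.8467 10.3165] [-0.3285  0.7175  0.0137] 1.6610238428857254
touch px [307.8 178.4] 5mm gap [308.  176.9]
n23.npy 308 [ 36.9  47.3  58.6  75.4  89.8  86.6  72.5  62.8  57.2  60.7  88.8 119.7 130.4 116.6  89.3  69.   62.7  62.1]
   edge row 178.18 min 57 max 130 -> z_buf 0.0607
```

>>> move_arm:
  targets:
    - [[0,0,0.018],0.1]
    - [[0,0,0.018],0.1]
    - [[0,0,0.018],0.1]
    - [[0,0,0.018],0.1]
    - [[0,0,0],0]
    - [[0,0,0],0]

```text
t: 18.02
tool_pos: [0.4996, 0.0808, 0.2006]
tcp_rot: [0.0, 0.979, -0.205, 0.001]
wrist_force: [-2.7, -1.9, 9.7]
grip_width: 0.0149
```

```bash
python3 snap.py n27; python3 gap.py n27.npy
```

```text
[0.4996 0.0808 0.2006] [-2.8787 -1.7982  9.9236] [-0.447   0.6993  0.0566] 2.0610113456137773
touch px [307.8 178.4] 5mm gap [308.  176.9]
n27.npy 308 [ 36.8  46.2  56.4  68.7  81.8  83.4  74.1  65.1  59.2  62.5  89.8 120.3 130.6 116.9  89.2  69.1  63.   62.1]
   edge row 171.10 min 56 max 83 -> z_buf 0.0700
```

>>> move_arm:
  targets:
    - [[0,0,0.018],0.1]
    - [[0,0,0.018],0.1]
    - [[0,0,0.018],0.1]
    - [[0,0,0],0]
    - [[0,0,0],0]

```text
t: 18.68
tool_pos: [0.4995, 0.0807, 0.2]
tcp_rot: [0.0, 0.937, -0.349, 0.001]
wrist_force: [-3.2, -2.2, 10.7]
grip_width: 0.0146
```

```bash
python3 snap.py n30; python3 gap.py n23.npy n27.npy n30.npy | grep n
```

```text
[0.4995 0.0807 0.2   ] [-1.4042 -2.3416 10.5116] [-0.4639  0.6937 -0.0654] 2.361016272329153
n23.npy 308 [ 36.9  47.3  58.6  75.4  89.8  86.6  72.5  62.8  57.2  60.7  88.8 119.7 130.4 116.6  89.3  69.   62.7  62.1]
   edge row 178.18 min 57 max 130 -> z_buf 0.0607
n27.npy 308 [ 36.8  46.2  56.4  68.7  81.8  83.4  74.1  65.1  59.2  62.5  89.8 120.3 130.6 116.9  89.2  69.1  63.   62.1]
   edge row 171.10 min 56 max 83 -> z_buf 0.0700
n30.npy 308 [ 37.5  48.   57.5  69.9  85.8  90.7  80.9  67.9  60.1  63.4  89.8 120.1 130.5 116.7  89.1  68.8  62.8  62.1]
   edge row 171.27 min 57 max 91 -> z_buf 0.0700
```

>>> move_arm:
  targets:
    - [[0,0,-0.1],-0.05]
    - [[0,0,-0.1],-0.05]
    - [[0,0,-0.3],0]
    - [[0,0,-0.5],0]
    - [[0,0,-1.0],0]
    - [[0,0,-1.5],0]
    - [[0,0,-1.5],0]
    - [[0,0,0],0]
    - [[0,0,0],0]
    - [[0,0,0],0]

```text
t: 19.77
tool_pos: [0.4987, 0.0813, 0.2476]
tcp_rot: [0.0, 0.953, -0.301, -0.0]
wrist_force: [0.2, 0.3, -2.6]
grip_width: 0.0149
```

```bash
python3 snap.py out; python3 gap.py n30.npy out.npy | grep npy; python3 - <<'E'
from fit import *
s=observe();R0=rot(s["tcp_rot"]);print("yaw",np.degrees(np.arctan2(R0[1,0],R0[0,0])),s["qpos"],s["t"],s["grip_width"])
E
```

```text
[0.4983 0.0813 0.2469] [ 0.6674  0.0771 -2.4504] [0.0002 0.0284 0.0384] 2.261145025113908
n30.npy 308 [ 37.5  48.   57.5  69.9  85.8  90.7  80.9  67.9  60.1  63.4  89.8 120.1 130.5 116.7  89.1  68.8  62.8  62.1]
out.npy 308 [ 37.1  47.6  56.9  70.1  85.2  88.5  78.9  66.4  59.5  62.2  88.9 119.3 129.3 115.6  88.6  68.2  62.   61.4]
yaw -35.08272481956036 [7.80312571e-02 1.82572974e-01 1.58826927e+00 3.19708830e-05
 1.37242165e+00 2.26112964e+00] 20.0167 0.014602428816769717
```

>>> move_arm:
  targets:
    - [[0.862,1.262,0],0]
    - [[1.724,2.524,0],0]
    - [[1.724,2.524,0],0]
    - [[1.724,2.524,0],0]
    - [[1.724,2.524,0],0]
    - [[1.724,2.524,0],0]
    - [[1.724,2.524,0],0]
    - [[1.724,2.524,0],0]
    - [[1.724,2.524,0],0]
    - [[1.724,2.524,0],0]
    - [[1.724,2.524,0],0]
    - [[1.724,2.524,0],0]
    - [[0.862,1.262,0],0]

```text
t: 21.1
tool_pos: [0.494, -0.2891, 0.2473]
tcp_rot: [0.001, 0.953, -0.302, 0.0]
wrist_force: [0.1, -0.1, -2.4]
grip_width: 0.0151
```

>>> move_arm:
  targets:
    - [[0,0,0],-0.106]
    - [[0,0,0],-0.106]
    - [[0,0,0],-0.106]
    - [[0,0,0],-0.106]
    - [[0,0,0],-0.106]
    - [[0,0,0],-0.106]
    - [[0,0,0],-0.107]
    - [[0,0,0],0]
    - [[0,0,0],0]
    - [[0,0,0],0]

```text
t: 21.93
tool_pos: [0.4942, -0.2851, 0.2476]
tcp_rot: [-0.0, 0.998, 0.064, -0.0]
wrist_force: [-0.7, 0.8, -1.2]
grip_width: 0.0147
```

```bash
python3 - <<'E'
from fit import *
S=capture("scene");T=capture("top")
s=observe();R0=rot(s["tcp_rot"]);print("yaw",np.degrees(np.arctan2(R0[1,0],R0[0,0])),s["tool_pos"],s["t"],s["grip_width"])
T0=T;bt=(136,192,164,220);bs=(298,142,326,166)
MT,MS=brassness(T,bt),brassness(S,bs)
ncc=lambda a,b:np.corrcoef(a.ravel(),b.ravel())[0,1]
best=None
for yaw in np.radians(range(-80,100,15)):
    f=lambda p:-ncc(render_head(T,p,bt),MT)-ncc(render_head(S,p,bs),MS)
    p0=np.array([.499,.0814,.135,yaw])
    r=minimize(f,p0,method="Nelder-Mead",options=dict(initial_simplex=np.vstack([p0]+[p0+d for d in np.diag([.002,.002,.003,.15])]),maxiter=150))
    if best is None or r.fun<best.fun: best=r
print("head",best.fun,best.x[:3],np.degrees(best.x[3]))
save("rack",cv2.resize(S["pixels"][150:250,140:240],(500,500),interpolation=cv2.INTER_CUBIC))
E
```

```text
yaw 7.408014343497726 [ 0.49426043 -0.28525393  0.24772397] 22.0333 0.015177602198820798
head -1.899297888956419 [0.4988581  0.08125551 0.13588013] -30.223643935599604
```

View pics/rack.png

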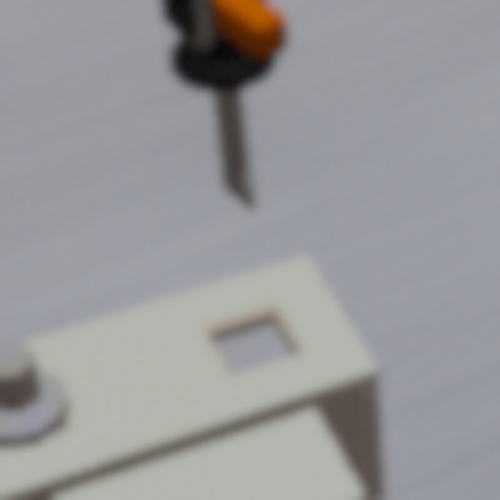

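>>> move_arm:
  targets:
    - [[0,0,1],0]
    - [[0,0,2],0]
    - [[0,0,2],0]
    - [[0,0,2],0]
    - [[0,0,2],0]
    - [[0,0,2],0]
    - [[0,0,2],0]
    - [[0,0,1.5],0]
    - [[0,0,0.7],0]
    - [[0,0,0.3],0]
    - [[0,0,0],0]
    - [[0,0,0],0]

```text
t: 23.03
tool_pos: [0.4948, -0.2858, 0.0934]
tcp_rot: [0.0, 0.998, 0.065, 0.0]
wrist_force: [-0.3, 0.9, -0.9]
grip_width: 0.0152
```

>>> move_arm:
  targets:
    - [[0,0,0.2],0]
    - [[0,0,0.1],0]
    - [[0,0,0.1],0]
    - [[0,0,0.1],0]
    - [[0,0,0],0]
    - [[0,0,0],0]

```text
t: 23.53
tool_pos: [0.4943, -0.2854, 0.088]
tcp_rot: [0.0, 0.998, 0.065, 0.0]
wrist_force: [-0.3, -0.2, -1.4]
grip_width: 0.0146
```

>>> move_arm:
  targets:
    - [[0,0,0.1],0]
    - [[0,0,0.1],0]
    - [[0,0,0.1],0]
    - [[0,0,0],0]
    - [[0,0,0],0]

```text
t: 23.95
tool_pos: [0.4944, -0.2855, 0.0861]
tcp_rot: [0.0, 0.998, 0.065, 0.0]
wrist_force: [-2.7, 1.0, 6.7]
grip_width: 0.0149
```

Flange is bearing on the rack. Release and retreat.

>>> move_arm:
  targets:
    - [[0,0,0],0]
    - [[0,0,0],0]
    - [[0,0,0],0]
    - [[0,0,0],0]
    - [[0,0,0],0]
    - [[0,0,0],0]
  fingers: 6

```text
t: 24.45
tool_pos: [0.4942, -0.2854, 0.0847]
tcp_rot: [-0.0, 0.998, 0.065, -0.0]
wrist_force: [0.6, -0.0, 0.4]
grip_width: 0.0602
```

>>> move_arm:
  targets:
    - [[0,0,-0.5],0]
    - [[0,0,-1.5],0]
    - [[0,0,-2.5],0]
    - [[0,0,-2.5],0]
    - [[0,0,-2.5],0]
    - [[0,0,-2.5],0]
    - [[0,0,-2.5],0]
    - [[0,0,0],0]
    - [[-3.0,0,0],0]
    - [[-3.0,0,0],0]
    - [[0,0,0],0]
    - [[0,0,0],0]

```text
t: 25.45
tool_pos: [0.4333, -0.293, 0.2299]
tcp_rot: [-0.0, 0.998, 0.064, -0.0]
wrist_force: [-0.9, -0.4, 0.3]
grip_width: 0.0602
```

```bash
python3 snap.py fin; python3 gap.py n30.npy fin.npy|grep npy; python3 - <<'E'
from fit import *
S=capture("scene");T=capture("top");s=observe();print(s["tool_pos"],s["t"],s["grip_width"],s["wrist_force"])
S0=cv2.imread("pics/scene0.png")[:,:,::-1]
A=[cv2.resize(i[180:260,140:240],(400,320),interpolation=cv2.INTER_CUBIC) for i in(S0,S["pixels"])]
B=[cv2.resize(i[150:200,275:335],(400,280),interpolation=cv2.INTER_CUBIC) for i in(S0,S["pixels"])]
save("final",np.vstack([np.hstack(A),np.hstack(B)]))
E
```

```text
[ 0.4356 -0.2934  0.2298] [ 0.6656  0.7544 -0.7591] [-0.0051 -0.0432  0.0003] 0.7662541038099614
n30.npy 308 [ 37.5  48.   57.5  69.9  85.8  90.7  80.9  67.9  60.1  63.4  89.8 120.1 130.5 116.7  89.1  68.8  62.8  62.1]
fin.npy 308 [ 37.6  48.8  57.6  70.9  86.3  89.9  80.   67.2  60.2  63.4  89.9 120.4 130.3 116.8  89.1  68.8  63.   62.1]
[ 0.43548087 -0.29319406  0.22961867] 25.8 0.05984262069629328 [ 0.13236862 -0.40283039 -0.52555815]
```

View pics/final.png

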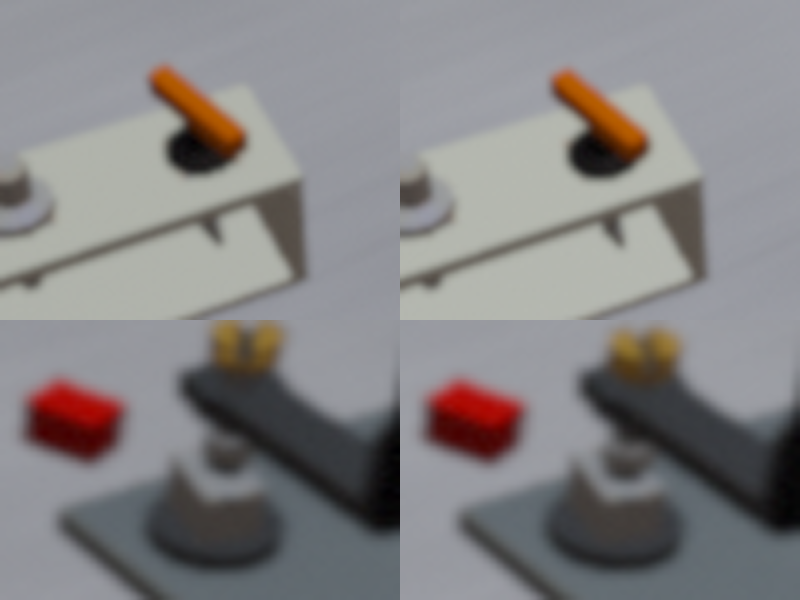

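```bash
python3 -c "
from cell import *
print(hand_in())"
```

```text
the job is handed in; nothing more can be done
None
```

The stop screw is set, the driver is back upright in its own hole, and the job was handed in at about 26 s. `hand_in()` gives no verdict, so the result below rests on my own measurements.

**Squeeze:** I turned the screw about 2.9 rad clockwise with the driver. In the camera views the buffer's lower edge stopped moving about 0.7 rad before the end of the turn, which puts the squeeze at about 1.3–1.9 mm. I could not read the buffer joint directly. My estimates of the screw's starting angle did not fully agree: about 0.3 rad from the first picture and about 0.7 rad from the slot's direction. Both still leave the squeeze inside the 0.3–3.2 mm window. The measured drop of the screw head was 4.8 mm, against 5.5 mm expected from the turn. I put that down to picture resolution.

**Final checks:** The last picture shows:
- The setting block is where it was.
- The driver is within a couple of millimetres of where it started. It is turned 180° about its axis, which its symmetry hides.
- The spare shaft is undisturbed. I did not check the jar and the spare block in the last picture, but the arm never went near them.
- The gripper is open and clear of everything.

**One thing went wrong on the way:** The first grasp closed above the bar, because the fingertips stood about 28 mm higher than the reported tool position suggested. I found this by touching the bar's top lightly with the shut fingers (about 25 N), corrected for it, and the second grasp held.

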